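# Slide a well plate under the code reader and start the reading

## Robot

A 6-joint arm with a two-finger parallel gripper is mounted at the origin on a cart in front of the work surface, level with it; the furniture and walls round the work are solid. World frame = base frame: x ahead of the robot, y to its left, z up, the work surface at z = 0. Lengths are in m, angles in rad, forces in N, time in s.
With the tool pointing down it reaches from about 0.375 to 0.9 m from the base axis. Payload 3.1 kg.
Tool frame: the origin (TCP) lies at the very end of the fingers, on their centre line; the grasp point (between the pads) lies 19 mm behind it; z points along the fingers, y is the line along which they close (so a half turn about z gives the same grasp; the last joint's range is limited). The gripper opens to 87 mm and grips with 3 to 60 N. Pads are 19 mm wide; open, the fingers measure 117 mm over their backs; the gripper's body (75 mm by 190 mm) begins 51 mm behind the grasp point.
Start: joints at [-0.178, 0.527, 1.433, -0, 1.181, -0.178], TCP at [0.625, 0, 0.223] pointing down, gripper open.
Joint ranges: [-3.08, 3.08], [-0.75, 2.2], [0.22, 2.44], [-1.43, 4.57], [0, 2.65], [-2.85, 2.85]. Speed limits (rad/s): [2.79, 2.79, 3.14, 3.14, 3.14, 3.14].

## Interface

Orientations are given as a rotation vector (axis times angle).
In Python, from workcell import read_state, snapshot, camera_info, hand_in, spot_in, silhouettes gives the robot as it stands.
- The arm moves only by the tool jog_arm, never from a script. Its argument "series" is a list that holds one entry, the list of rows, each a list of 5 numbers: the finger opening in mm, from 0 to 87, then the shift along the world's x, y, z each as a share of 0.8 m, from -1 to 1, then the turn about the world's z as a share of 90 degrees, from -1 to 1. In form: [[[gripper, tx, ty, tz, spin], ...]]. A call has 1 to 12 rows; each row is the pose to reach, as a shift and turn from the pose commanded when the call began; what a row does not reach only later rows make up. A row lasts 1/8 s, in which the tool goes at most 62.5 mm and 10.7 degrees, less where a joint would pass 70% of its speed; a pose out of reach is approached as far as the arm can. A call with a number of a shift or a turn outside -1 to 1 is refused whole. A call with a gripper value outside its range is refused whole. The fingers move at their own pace and stop on an object; the grip force is fixed at half the most. Time passes only in rows, so rows that repeat a pose let the fingers close. It gives the time, the measured TCP pose, the force, the opening and the grip force at its end, in the units of the state.
- read_state(): the state, without advancing time (a new reading comes with each control period).
- snapshot(name): name is "scene" or "side" or "wrist"; returns (picture, depth): 420x560x3 uint8, red, green, blue; 420x560 float32, m along the optical axis (not along the pixel's ray), 0 where there is no reading.
- camera_info(name): a dict with "camera_matrix" (3x3 intrinsics, pixels), "camera_from_world" (4x4, takes a point from world to camera coordinates). Camera axes: x right, y up, looking along -z (the intrinsics and any distortion apply to the point x, -y, -z); pixel columns grow to the right and rows downward; lengths in m; the calibration is good to about 2 mm. The wrist camera is an equidistant fisheye: a pixel r from the principal point sees the ray r / f radians off the axis. A picture is of the moment at which its call begins: read the wrist's pose just before it. camera_info takes no time and is no camera call; for the wrist camera it gives the pose at the moment of the call.
- hand_in(): hands the job in; it is judged then, once.
Trained networks look in the newest picture that a camera, given by its name, has taken for a name from the list of things; names that differ only in an ending like _2 or _b are one class to them, and where a whole thing is asked for, a point or a joint stands for the part that bears it (a point fixed in the world has none). Each returns a list of dicts, best first, with "score" (0 to 1); they miss things now and then, are a little off and sometimes report something else, mostly with a low value. They report only what shows in the picture. A call takes as long as a camera call. They do not tell look-alikes from the thing itself.
- spot_in(camera, name): "box" ([left, top, width, height] in pixels, round what is visible of it).
- silhouettes(camera, name): "mask" (420x560 bool, what is visible of it) and "box" ([left, top, width, height] in pixels, round what is visible of it).
The state is a dict: "time": time; "joint_positions": joint angles; "qd": joint speeds; "tau": joint torques, N m; "tcp_pos": TCP position; "orientation": TCP orientation; "wrist_force": force on the tool from outside, world axes, zero at the start; "moment": the same for the moment, N m; "finger_gap": finger opening in m; "grasp_force": force on a finger pad.
Only numpy, scipy, OpenCV 4.12 (cv2) and the standard library are available. Lean on these libraries where they do the work, as an engineer would, in place of code of your own. Each camera call takes 0.05 s, during which the arm holds its last target. There are 200 camera calls.

## Task

Push the flat black well plate along the bench, in under the low bridge of the code reader, until its leading edge rests against the metal stop behind the bridge; only slide it, never lift it off the bench or tip it. Then press the reader's round start button right down and let it come up again; do not press it before the plate is home. Leave the cup, the brown bottle and the small vial standing where they are.

Things in the scene. Friction and masses are not known exactly. Their poses are not given: they have to be found in the camera images.
- plate: Loose flat black plate, 8 x 12 grey wells on top, 86 mm (its x) by 128 mm (its y) by 14 mm high, 0.06 to 0.13 kg. Above 10 mm the sides stand 2 mm farther in. Origin: centre of its underside. It starts on the bench before the reader's mouth, its y roughly (within 0.5 rad) along the reader's y, up to about 150 mm to the side of the passage's line. Either short end may go in first.
- reader: Code reader fixed to the bench: white bridge on two piers, origin on the bench under its middle. The plate goes in along the reader's +y, which points roughly to the robot's right. Passage 90 mm wide (x -45 to +45 mm), headroom 18 mm; bridge from y = -30 to +30 mm, top 40 mm high. Outside x = 45 mm are piers 20 mm wide, then at +x a grey pod (x 65 to 117 mm, 28 mm high) with the start button.
- home (a point): Point on the bench in the reader's passage where the plate's origin lies when its leading edge touches the stop: reader x = 0, y = -24 mm; axes as the reader's. The aluminium stop, 14 mm high, crosses behind the bridge, its face at reader y = +40 mm.
- mouth (a point): Middle of the mouth between the tips of the two flared aluminium guides (12 mm high) that lead into the passage: reader x = 0, y = -60 mm, on the bench; there they are about 120 mm apart. With the plate home, its rear 28 mm stand out in front of this point.
- start_top (a point): Centre of the top face of the round grey start button (28 mm across) on the reader's pod, pressed straight down.
- start (a joint): Travel of the start button: 0 up, 0.006 m right down; a spring returns it. About 5 N press it right down.
- cup: Specimen cup with blue lid, 65 mm across and 65 mm high, bystander beyond the reader's stop. Origin: centre of its underside.
- bottle: Brown reagent bottle with black cap, 38 mm across and 77 mm high, bystander to the left of the plate. Origin: centre of its underside.
- vial: White dropper vial with blue cap, 22 mm across and 58 mm high, bystander on the far side of the reader. Origin: centre of its underside.
Things that resemble listed ones, but are neither listed nor needed, are in the scene too. Of the things that look like the plate, the largest one is meant.

How it is judged:
On the way, in this order (a step that is already met when the one before it is completed fails the run):
1. the plate lies under the bridge against the stop (y of plate in the frame of home between -0.005 and 0.006 m and x of plate in the frame of home between -0.008 and 0.008 m and height (world z) of plate below 0.003 m and angle between plate's own z axis and vertical below 0.04 rad), for 0.2 s.
2. the start button is pressed right down (all of step 1 and value of joint start above 0.0045 m), for 0.05 s.
At the end, for the whole second after the job is handed in: The plate lies flat under the bridge, at rest, its leading edge within 5 mm of the stop, and the start button, having been pressed at least 4.5 mm down after the plate was home, is up again (less than 1.5 mm) (all of step 1 and value of joint start below 0.0015 m and linear speed of plate below 0.01 m/s); the robot touches nothing.
It fails at once if the plate is lifted off the bench (origin over 5 mm up) (height (world z) of plate above 0.005 m).
It fails at once if the plate is tipped by more than 0.08 rad (angle between plate's own z axis and vertical above 0.08 rad).
It fails at once if the start button is pressed while the plate is not home (value of joint start above 0.003 m and not (y of plate in the frame of home between -0.005 and 0.006 m and x of plate in the frame of home between -0.008 and 0.008 m and height (world z) of plate below 0.003 m and angle between plate's own z axis and vertical below 0.04 rad)).
It fails at once if the cup, the bottle or the vial is moved by more than 15 mm or knocked over (distance of any of cup, bottle, vial from where it was at the start of the episode above 0.015 m or angle between any of cup, bottle, vial's own z axis and vertical above 0.3 rad).
It also fails if it takes over 72 s, if anything falls off the work surface, if the arm or the gripper's body presses on something with over 40 N, if the wrist force passes 120 N, or if a joint passes its speed limit or range.

## Working session

There is one attempt and no reset: what is moved stays moved. The work goes in short steps, Python scripts to look and compute and a tool call to move; the robot and the scene stay as the last step left them, time stands still between calls to the robot, and variables do not carry over. Pictures are saved under pics/ and viewed, at most 10 in all, crops included, and the job is handed in when it is done.

Besides the shell and the picture viewer there is one more tool, called after "Emit:" by a JSON object that holds its "fn" and its "kwargs", one argument or row to a line. jog_arm: Moves the arm, as the interface text tells. Its arguments: {"type":"object","properties":{"series":{"type":"array"}},"required":["series"]}

```bash
ls; mkdir -p pics
cat > h.py <<'E'
import numpy as np, cv2
from workcell import *
def grab(n):
    ci=camera_info(n); im,d=snapshot(n); return im,d,np.array(ci["camera_matrix"]),np.array(ci["camera_from_world"])
def deproj(d,K,T,u,v):
    z=d[v,u]; p=np.stack([(u-K[0,2])/K[0,0]*z,-(v-K[1,2])/K[1,1]*z,-z,np.ones_like(z)])
    return (np.linalg.inv(T)@p)[:3].T
E
python3 - <<'E'
from h import *
for n in("scene","side"):
    im,d,K,T=grab(n); cv2.imwrite(f"pics/{n}0.png",im[:,:,::-1]); np.savez(f"{n}0.npz",im=im,d=d,K=K,T=T)
    print(n,K.tolist(),np.linalg.inv(T)[:3].round(3).tolist(), {k:v for k,v in camera_info(n).items() if k not in("camera_matrix","camera_from_world")})
    for o in("plate","reader","start_top","cup","bottle","vial"):
        for s in silhouettes(n,o):
            v,u=np.nonzero(s["mask"]); ok=d[v,u]>0; p=deproj(d,K,T,u[ok],v[ok])
            print(o,round(s["score"],2),np.round(s["box"]),len(u),np.median(p,0).round(3),np.percentile(p,2,axis=0).round(3),np.percentile(p,98,axis=0).round(3))
E
```

```text
pics
scene [[393.6590326339133, 0.0, 273.89311880886015], [0.0, 393.6590326339133, 208.78380344321187], [0.0, 0.0, 1.0]] [[-0.627, 0.445, -0.64, -0.325], [-0.779, -0.334, 0.531, 0.706], [0.023, 0.831, 0.556, 0.832]] {}
plate 0.8 [221. 223.  40.  31.] 719 [0.548 0.125 0.014] [ 0.505  0.055 -0.   ] [0.599 0.185 0.018]
plate 0.6 [199. 270.  26.  27.] 466 [0.427 0.31  0.01 ] [0.386 0.275 0.002] [0.475 0.341 0.013]
reader 0.61 [282. 199.  14.  16.] 104 [ 0.567 -0.117  0.024] [ 0.541 -0.136  0.001] [ 0.581 -0.088  0.044]
bottle 0.53 [160. 262.  19.  26.] 315 [0.499 0.407 0.043] [ 0.489  0.365 -0.001] [0.598 0.422 0.078]
bottle 0.42 [288. 203.   9.  12.] 40 [ 0.564 -0.118  0.027] [ 0.55  -0.125  0.009] [ 0.575 -0.112  0.042]
vial 0.42 [268. 194.   3.  13.] 67 [ 0.657 -0.071  0.028] [ 0.651 -0.084  0.004] [ 0.668 -0.066  0.057]
side [[427.04888087639375, 0.0, 281.9996551557561], [0.0, 427.04888087639375, 201.28922512502825], [0.0, 0.0, 1.0]] [[0.855, 0.324, -0.404, 0.083], [-0.518, 0.523, -0.677, -0.81], [-0.008, 0.788, 0.616, 0.781]] {}
plate 0.94 [288. 286.  39.  35.] 925 [ 0.449 -0.307  0
[... 165 characters left out ...]
175.  48.  35.] 871 [0.552 0.108 0.014] [0.505 0.05  0.001] [0.604 0.178 0.018]
reader 0.62 [250. 223.  76.  51.] 2137 [ 0.486 -0.167  0.036] [ 0.401 -0.199  0.003] [ 0.579 -0.12   0.05 ]
start_top 0.64 [256. 245.  17.  14.] 90 [ 0.421 -0.152  0.05 ] [ 0.411 -0.161  0.042] [ 0.434 -0.138  0.053]
cup 0.66 [361. 299.  30.  37.] 972 [ 0.525 -0.435  0.063] [ 0.504 -0.458  0.01 ] [ 0.561 -0.401  0.067]
cup 0.64 [320. 200.  10.  18.] 135 [ 0.658 -0.084  0.034] [ 0.651 -0.09   0.003] [ 0.67  -0.071  0.059]
bottle 0.7 [202. 136.  13.  21.] 249 [0.505 0.392 0.039] [ 0.49   0.383 -0.002] [0.56  0.523 0.079]
vial 0.27 [204. 138.  11.  21.] 212 [0.504 0.391 0.041] [0.49  0.383 0.003] [0.522 0.408 0.079]
```

View pics/scene0.png

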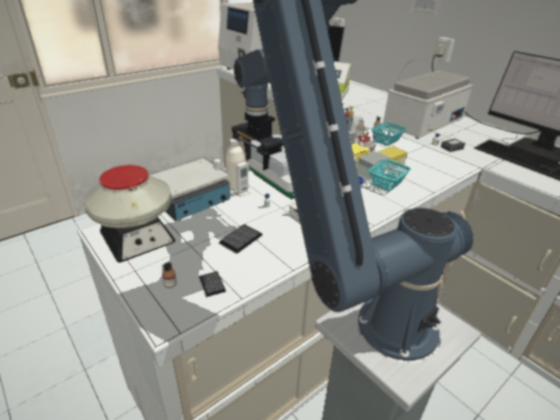

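View pics/side0.png

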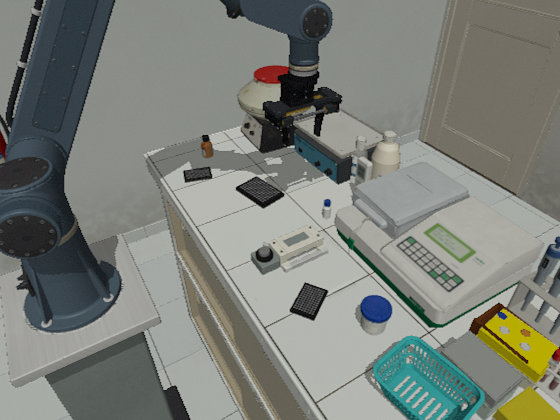

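Candidates for the plate in the side picture are (260,190), (197,174) and (309,300). The middle one looks largest. The reader is at (290,245), its button at (264,254), the cup at (375,315), the bottle at (207,147) and the vial at (327,209). Next I fit the plate and reader poses and check a close crop.

Run:
```python
from h import *
for n in("side","scene"):
    f=np.load(f"{n}0.npz"); im,d,K,T=f["im"],f["d"],f["K"],f["T"]
    v,u=np.nonzero(d>0); p=deproj(d,K,T,u,v)
    bench=(p[:,0]>.4)&(p[:,0]<.6)&(p[:,1]>-.05)&(p[:,1]<.03); print(n,"bench z",np.median(p[bench,2]).round(4),p[bench,2].std().round(4))
    def rect(c,r,zl,zh,name,dark=None):
        m=(np.hypot(p[:,0]-c[0],p[:,1]-c[1])<r)&(p[:,2]>zl)&(p[:,2]<zh)
        if dark: m&=(im[v,u].mean(1)<dark)
        if m.sum()<15: print(name,"few",m.sum());return
        q=p[m]; b=cv2.minAreaRect((q[:,:2]*1000).astype(np.float32))
        print(name,m.sum(),[np.round(x,1) for x in b],"z",np.median(q[:,2]).round(4))
    rect((.552,.115),.09,.009,.022,"plate top")
    rect((.552,.115),.09,-.01,.022,"plate dark",110)
    rect((.429,.305),.07,.006,.02,"small1"); rect((.45,-.307),.07,.006,.02,"small2")
    rect((.50,-.165),.09,.036,.046,"bridge")
    rect((.42,-.152),.03,.046,.06,"button")
im=np.load("side0.npz")["im"]; c=im[155:340,160:345]
cv2.imwrite("pics/crop1.png",cv2.resize(c,(592,592),interpolation=cv2.INTER_CUBIC)[:,:,::-1])
```

```text
side bench z 0.3905 0.2221
plate top 745 [array([555.7, 117. ]), array([ 88.9, 128.9]), np.float64(14.1)] z 0.0147
plate dark 868 [array([573.4, 120.7]), array([123.3, 132.1]), np.float64(11.6)] z 0.0144
small1 311 [array([431.6, 305.2]), array([67.1, 88.4]), np.float64(76.4)] z 0.0103
small2 814 [array([ 452.7, -303. ]), array([89. , 59.8]), np.float64(33.9)] z 0.0104
bridge 967 [array([ 496.9, -147.3]), array([172.6,  63.2]), np.float64(0.2)] z 0.0408
button 80 [array([ 423., -149.]), array([25.7, 24.4]), np.float64(60.7)] z 0.0506
scene bench z 0.3129 0.1911
plate top 619 [array([555. , 120.2]), array([ 87. , 128.2]), np.float64(12.6)] z 0.0143
plate dark 626 [array([552.5, 121.2]), array([ 82.8, 125.1]), np.float64(13.2)] z 0.0141
small1 439 [array([430.5, 307.8]), array([59.3, 89.2]), np.float64(75.0)] z 0.0099
small2 few 0
bridge 27 [array([ 567.9, -124.3]), array([18.4, 42.7]), np.float64(49.4)] z 0.04
button few 0
```

View pics/crop1.png

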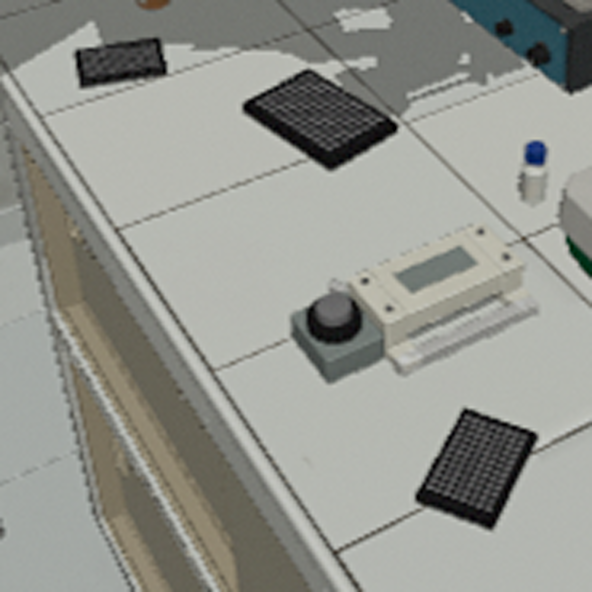

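The middle plate measures 86×128 and is the largest, so it is the right one. It lies at about (0.555, 0.119), rotated about 13°. Now I fit the reader's bridge and the button carefully.

Run:
```python
from h import *
f=np.load("side0.npz"); im,d,K,T=f["im"],f["d"],f["K"],f["T"]
v,u=np.nonzero(d>0); p=deproj(d,K,T,u,v)
def blob(m,name):
    M=np.zeros(d.shape,np.uint8); M[v[m],u[m]]=1
    n,L,S,_=cv2.connectedComponentsWithStats(M); k=1+S[1:,4].argmax()
    q=p[m&(L[v,u]==k)]; b=cv2.minAreaRect((q[:,:2]*1000).astype(np.float32))
    print(name,len(q),[np.round(x,1) for x in b],np.median(q,0).round(4)); return q
near=(np.hypot(p[:,0]-.5,p[:,1]+.165)<.12)
br=im[v,u].mean(1)
q=blob(near&(p[:,2]>.037)&(p[:,2]<.044)&(br>140),"bridge white")
q=blob(near&(p[:,2]>.037)&(p[:,2]<.044)&(p[:,0]>.44),"bridge")
blob(near&(p[:,2]>.009)&(p[:,2]<.018)&(p[:,1]<-.17),"stop")
blob(near&(p[:,2]>.023)&(p[:,2]<.031)&(p[:,0]<.46),"pod")
b=np.hypot(p[:,0]-.423,p[:,1]+.15)<.03
for z in range(24,60,3): 
    m=b&(p[:,2]>z/1e3)&(p[:,2]<=(z+3)/1e3); print(z,m.sum(),br[m].mean().round() if m.any() else 0,p[m].mean(0).round(3) if m.any() else 0)
blob(b&(p[:,2]>.046)&(br>75),"btn top")
s=read_state(); print(s["orientation"],s["wrist_force"])
```

```text
bridge white 670 [array([ 518. , -147.2]), array([130.4,  63.2]), np.float64(0.2)] [ 0.5123 -0.1528  0.0407]
bridge 856 [array([ 517.3, -147.2]), array([131.7,  63.2]), np.float64(0.2)] [ 0.5136 -0.1503  0.0408]
stop 355 [array([ 491.2, -185.4]), array([ 30.1, 182.5]), np.float64(89.9)] [ 0.4965 -0.1911  0.0141]
pod 204 [array([ 429.1, -148.6]), array([60. , 60.7]), np.float64(1.7)] [ 0.4208 -0.1675  0.0279]
24 28 94.0 [ 0.411 -0.159  0.026]
27 88 108.0 [ 0.422 -0.163  0.028]
30 27 79.0 [ 0.419 -0.163  0.031]
33 15 41.0 [ 0.42  -0.16   0.034]
36 25 31.0 [ 0.42  -0.158  0.038]
39 71 35.0 [ 0.423 -0.155  0.041]
42 24 54.0 [ 0.418 -0.155  0.043]
45 14 79.0 [ 0.418 -0.155  0.047]
48 37 101.0 [ 0.425 -0.151  0.05 ]
51 32 104.0 [ 0.423 -0.147  0.052]
54 0 0 0
57 0 0 0
btn top 75 [array([ 424.1, -149.7]), array([25.7, 21.8]), np.float64(60.7)] [ 0.4235 -0.1501  0.0507]
[2.22144177e+00 2.22139037e+00 2.08803690e-05] [-0.18678924  1.23241375 -0.45485413]
```

Run:
```python
from h import *
for n in("side","scene"):
    f=np.load(f"{n}0.npz"); d,K,T=f["d"],f["K"],f["T"]
    v,u=np.nonzero(d>0); p=deproj(d,K,T,u,v)
    for y in np.arange(-.1,.3,.05):
        m=(p[:,1]>y)&(p[:,1]<y+.05)&(p[:,2]>.03)&(p[:,2]<.2)&(p[:,0]>.57)
        q=p[m]; print(n,round(y,2),len(q),np.percentile(q[:,0],[0,5,20]).round(3) if len(q) else 0)
```

```text
side -0.1 1026 [0.651 0.662 0.791]
side -0.05 127 [0.788 0.789 0.79 ]
side 0.0 1151 [0.752 0.769 0.778]
side 0.05 711 [0.752 0.767 0.77 ]
side 0.1 720 [0.753 0.765 0.768]
side 0.15 596 [0.76  0.764 0.767]
side 0.2 551 [0.758 0.762 0.765]
side 0.25 145 [0.72  0.767 0.778]
scene -0.1 646 [0.652 0.664 0.791]
scene -0.05 635 [0.785 0.79  0.806]
scene 0.0 702 [0.753 0.769 0.784]
scene 0.05 810 [0.75  0.766 0.77 ]
scene 0.1 836 [0.75  0.765 0.77 ]
scene 0.15 881 [0.76  0.764 0.768]
scene 0.2 813 [0.758 0.763 0.766]
scene 0.25 462 [0.686 0.702 0.745]
```

Emit:
{"fn": "jog_arm", "kwargs": {
  "series": [
    [[80, 0.005, 0.05, -0.03, 0.11], [80, 0.015, 0.1, -0.06, 0.22], [80, 0.015, 0.149, -0.09, 0.33], [80, 0.015, 0.149, -0.11, 0.44], [80, 0.015, 0.149, -0.13, 0.55], [80, 0.015, 0.149, -0.14, 0.66], [80, 0.015, 0.149, -0.15, 0.77], [80, 0.015, 0.149, -0.15, 0.88], [80, 0.015, 0.149, -0.15, 1], [80, 0.015, 0.149, -0.15, 1], [80, 0.015, 0.149, -0.15, 1]]
  ]
}}

```text
time: 2.08
tcp_pos: [0.637, 0.1192, 0.1026]
orientation: [0.004, 3.141, 0.0]
wrist_force: [0.0, 0.1, -0.8]
finger_gap: 0.0801
grasp_force: 0.0
```

Emit:
{"fn": "jog_arm", "kwargs": {
  "series": [
    [[80, 0, 0, -0.04, 0], [80, 0, 0, -0.08, 0], [80, 0, 0, -0.11, 0], [80, 0, 0, -0.122, 0], [80, -0.005, 0, -0.122, 0], [80, -0.015, 0, -0.122, 0], [80, -0.025, 0, -0.122, 0], [80, -0.035, 0, -0.122, 0], [80, -0.045, 0, -0.122, 0], [80, -0.055, 0, -0.122, 0], [80, -0.06, 0, -0.122, 0], [80, -0.065, 0, -0.122, 0]]
  ]
}}

```text
time: 3.58
tcp_pos: [0.5852, 0.1193, 0.0051]
orientation: [0.0, 3.141, 0.0]
wrist_force: [0.9, -0.7, 0.1]
finger_gap: 0.0802
grasp_force: 0.6
```

```bash
cat >> h.py <<'E'
def plate(n="side",c=(.54,.11),r=.12,zl=.009,zh=.02):
    im,d,K,T=grab(n); out=[]
    for s in silhouettes(n,"plate"):
        v,u=np.nonzero(s["mask"]&(d>0)); p=deproj(d,K,T,u,v); p=p[(p[:,2]>zl)&(p[:,2]<zh)]
        if len(p)<30: continue
        b=cv2.minAreaRect((p[:,:2]*1000).astype(np.float32))
        if np.hypot(b[0][0]/1e3-c[0],b[0][1]/1e3-c[1])<r: print(n,round(s["score"],2),len(p),[np.round(x,1) for x in b])
    return im
E
python3 - <<'E'
from h import *
print(read_state()["tcp_pos"],read_state()["wrist_force"])
for n in("side","scene"):
    im=plate(n)
    cv2.imwrite(f"pics/{n}1.png",im[:,:,::-1])
cv2.imwrite("pics/w1.png",grab("wrist")[0][:,:,::-1])
E
```

```text
[0.5852084  0.11925998 0.00506959] [ 0.87085032 -0.68103403  0.05301903]
side 0.74 729 [array([529. , 124.6]), array([ 85.7, 130.9]), np.float64(1.6)]
scene 0.93 640 [array([531.5, 127.4]), array([129.3,  92. ]), np.float64(89.8)]
```

View pics/side1.png

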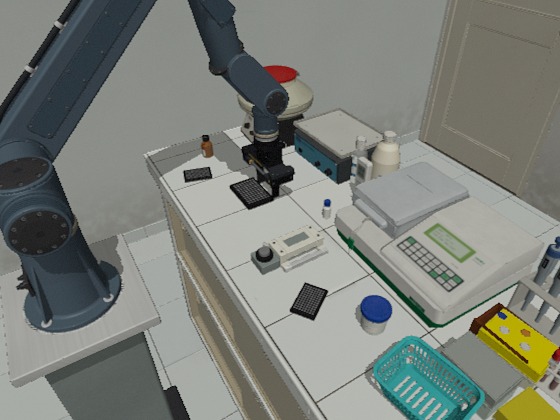

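The side picture shows the plate squared up at (253,192), with the fingers against its far side. I push it the last 12 mm onto the passage line, back off and go behind it.

Emit:
{"fn": "jog_arm", "kwargs": {
  "series": [
    [[80, -0.008, 0, 0, 0], [80, -0.0156, 0, 0, 0], [80, -0.0156, 0, 0, 0], [80, 0.02, 0, 0, 0], [80, 0.04, 0, 0.03, 0], [80, 0.04, 0, 0.09, 0], [60, 0.02, 0.04, 0.1, -0.11], [40, 0, 0.09, 0.1, -0.22], [40, -0.03, 0.12, 0.1, -0.33], [40, -0.06, 0.131, 0.1, -0.44], [40, -0.084, 0.131, 0.1, -0.55], [40, -0.084, 0.131, 0.1, -0.66]]
  ]
}}

```text
time: 5.32
tcp_pos: [0.5149, 0.2242, 0.0847]
orientation: [-1.561, -2.723, 0.004]
wrist_force: [0.7, -0.7, -0.8]
finger_gap: 0.0405
grasp_force: 0.0
```

Emit:
{"fn": "jog_arm", "kwargs": {
  "series": [
    [[40, 0, 0, 0, -0.11], [40, 0, 0, 0, -0.22], [40, 0, 0, 0, -0.34], [40, 0, 0, 0, -0.34]]
  ]
}}

```text
time: 5.82
tcp_pos: [0.5175, 0.224, 0.0849]
orientation: [-2.219, -2.224, 0.001]
wrist_force: [0.2, 0.4, -0.1]
finger_gap: 0.0399
grasp_force: 0.0
```

Run:
```python
from h import *
print(read_state()["tcp_pos"],read_state()["orientation"])
for n in("side","scene"): plate(n)
```

```text
[0.51747658 0.22397724 0.0849006 ] [-2.21877238e+00 -2.22366543e+00  7.90737906e-04]
side 0.97 756 [array([515.2, 125.6]), array([ 87. , 130.4]), np.float64(0.2)]
```

Emit:
{"fn": "jog_arm", "kwargs": {
  "series": [
    [[40, 0, 0, -0.05, 0], [40, 0, 0, -0.09, 0], [40, 0, 0, -0.1, 0], [40, 0, -0.02, -0.1, 0], [40, 0, -0.035, -0.1, 0], [40, 0, -0.055, -0.1, 0], [40, 0, -0.075, -0.1, 0], [40, 0, -0.1, -0.1, 0], [40, 0, -0.125, -0.1, 0], [40, 0, -0.15, -0.1, 0], [40, 0, -0.17, -0.1, 0], [40, 0, -0.18, -0.1, 0]]
  ]
}}

```text
time: 7.52
tcp_pos: [0.5179, 0.0788, 0.0052]
orientation: [2.223, 2.22, 0.0]
wrist_force: [0.5, 1.1, 1.9]
finger_gap: 0.0402
grasp_force: 0.6
```

Run:
```python
from h import *
print(read_state()["tcp_pos"],read_state()["wrist_force"])
for n in("side","scene"): plate(n,(.52,.0))
```

```text
[0.51788871 0.07882248 0.00518691] [0.54418713 1.14983955 1.88068892]
side 0.85 926 [array([514.5,   3.8]), array([131. ,  86.6]), np.float64(89.7)]
scene 0.62 185 [array([499.5,  10.3]), array([125.6,  65.3]), np.float64(83.0)]
```

Emit:
{"fn": "jog_arm", "kwargs": {
  "series": [
    [[40, 0, -0.015, 0, 0], [40, 0, -0.03, 0, 0], [40, 0, -0.045, 0, 0], [40, 0, -0.06, 0, 0], [40, 0, -0.075, 0, 0], [40, 0, -0.09, 0, 0], [40, 0, -0.105, 0, 0], [40, 0, -0.12, 0, 0], [40, 0, -0.13, 0, 0], [40, 0, -0.14, 0, 0], [40, 0, -0.147, 0, 0], [40, 0, -0.15, 0, 0]]
  ]
}}

```text
time: 9.22
tcp_pos: [0.5178, -0.0402, 0.005]
orientation: [2.222, 2.221, 0.0]
wrist_force: [0.3, -0.4, -0.9]
finger_gap: 0.0399
grasp_force: 0.3
```

Run:
```python
from h import *
print(read_state()["tcp_pos"],read_state()["wrist_force"])
im=plate("side",(.52,-.07)); cv2.imwrite("pics/side2.png",cv2.resize(im[190:290,220:360],None,fx=5,fy=5,interpolation=cv2.INTER_CUBIC)[:,:,::-1])
```

```text
[ 0.51778676 -0.04024181  0.00496606] [ 0.32593548 -0.44484403 -0.9196784 ]
side 0.95 385 [array([ 515. , -117.4]), array([ 82.3, 129.4]), np.float64(1.2)]
```

View pics/side2.png

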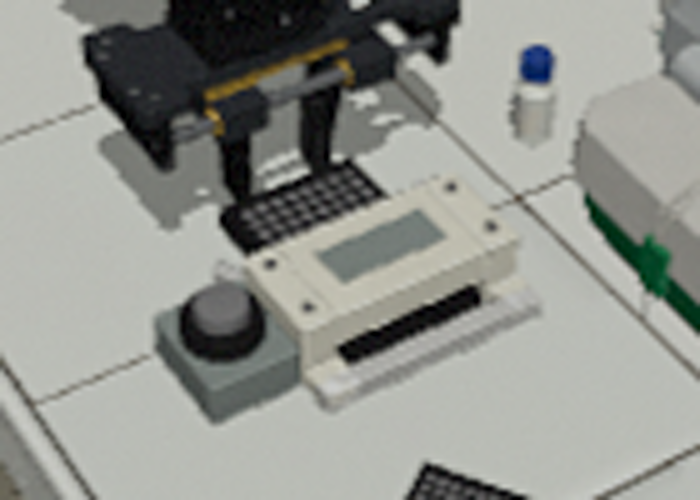

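The crop shows the plate under the bridge, with its front edge (410,325) just short of the stop. I push on gently and watch the force.

Emit:
{"fn": "jog_arm", "kwargs": {
  "series": [
    [[40, 0, -0.003, 0, 0], [40, 0, -0.006, 0, 0], [40, 0, -0.0075, 0, 0], [40, 0, -0.0075, 0, 0]]
  ]
}}

```text
time: 9.82
tcp_pos: [0.5178, -0.0461, 0.005]
orientation: [2.221, 2.221, -0.0]
wrist_force: [-0.3, -0.2, 0.9]
finger_gap: 0.0403
grasp_force: 0.1
```

Emit:
{"fn": "jog_arm", "kwargs": {
  "series": [
    [[40, 0, -0.001, 0, 0], [40, 0, -0.002, 0, 0], [40, 0, -0.002, 0, 0]]
  ]
}}

```text
time: 10.2
tcp_pos: [0.5178, -0.0476, 0.005]
orientation: [-2.221, -2.221, -0.0]
wrist_force: [-0.5, 1.5, 0.7]
finger_gap: 0.04
grasp_force: 0.4
```

Run:
```python
from h import *
print(read_state()["tcp_pos"],read_state()["wrist_force"])
im=plate("side",(.52,-.07)); cv2.imwrite("pics/side3.png",cv2.resize(im[190:290,220:360],None,fx=5,fy=5,interpolation=cv2.INTER_CUBIC)[:,:,::-1])
```

```text
[ 0.51776814 -0.04756358  0.00497107] [-0.53163344  1.50098394  0.6825803 ]
side 0.82 391 [array([ 516. , -121.2]), array([ 85. , 131.6]), np.float64(0.6)]
```

View pics/side3.png

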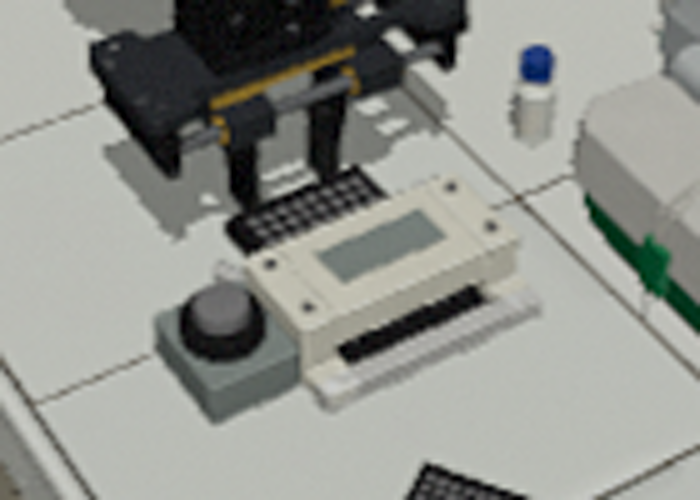

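The front edge is close to the stop, but there is no clear contact force yet, so I continue in 0.8 mm steps.

Emit:
{"fn": "jog_arm", "kwargs": {
  "series": [
    [[40, 0, -0.001, 0, 0], [40, 0, -0.002, 0, 0], [40, 0, -0.002, 0, 0]]
  ]
}}

```text
time: 10.68
tcp_pos: [0.5171, -0.048, 0.0049]
orientation: [-2.22, -2.22, -0.0]
wrist_force: [-0.1, 5.8, 1.9]
finger_gap: 0.0402
grasp_force: 3.1
```

Emit:
{"fn": "jog_arm", "kwargs": {
  "series": [
    [[40, 0, -0.001, 0, 0], [40, 0, -0.002, 0, 0], [40, 0, -0.002, 0, 0]]
  ]
}}

```text
time: 11.05
tcp_pos: [0.5167, -0.0482, 0.0049]
orientation: [-2.219, -2.218, -0.001]
wrist_force: [0.9, 11.0, 3.1]
finger_gap: 0.0398
grasp_force: 5.8
```

Contact with the stop is clear: the TCP halted at y = -0.048, as predicted, and the force rose to 11 N. I back away, rise and go over the button with the fingers closed.

Emit:
{"fn": "jog_arm", "kwargs": {
  "series": [
    [[40, 0, 0.02, 0, 0], [40, 0, 0.05, 0, 0], [20, 0, 0.05, 0.06, 0], [0, 0, 0.05, 0.12, 0], [0, -0.05, 0, 0.12, 0], [0, -0.1, -0.06, 0.12, 0], [0, -0.116, -0.11, 0.12, 0], [0, -0.116, -0.123, 0.12, 0], [0, -0.116, -0.123, 0.12, 0]]
  ]
}}

```text
time: 12.18
tcp_pos: [0.4256, -0.1497, 0.101]
orientation: [2.222, 2.219, 0.0]
wrist_force: [0.2, 0.2, -0.6]
finger_gap: 0.0005
grasp_force: 0.0
```

Run:
```python
from h import *
print(read_state()["tcp_pos"],read_state()["wrist_force"],read_state()["finger_gap"])
plate("side",(.52,-.07)); im=plate("scene",(.52,-.07))
im=grab("side")[0]; cv2.imwrite("pics/side4.png",cv2.resize(im[190:290,220:360],None,fx=5,fy=5,interpolation=cv2.INTER_CUBIC)[:,:,::-1])
```

```text
[ 0.42561316 -0.14970534  0.10101254] [ 0.15302156  0.19646482 -0.56899781] 0.0005319127577570281
side 0.86 307 [array([ 515.2, -123.2]), array([ 80.9, 125.2]), np.float64(0.6)]
scene 0.68 227 [array([515.7, -90.4]), array([66. , 85.1]), np.float64(89.9)]
```

View pics/side4.png

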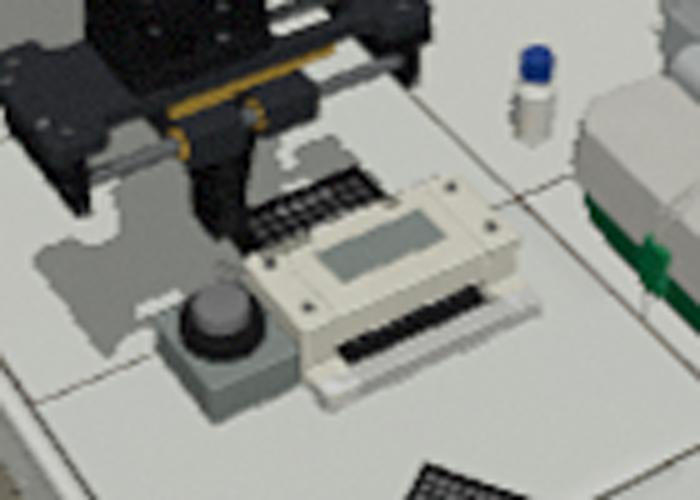

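The plate centre is at y = -0.123, which is home, and the closed fingers are over the button. Now I press.

Emit:
{"fn": "jog_arm", "kwargs": {
  "series": [
    [[0, 0, 0, -0.03, 0], [0, 0, 0, -0.055, 0], [0, 0, 0, -0.06, 0], [0, 0, 0, -0.064, 0], [0, 0, 0, -0.068, 0], [0, 0, 0, -0.07, 0], [0, 0, 0, -0.07, 0]]
  ]
}}

```text
time: 13.3
tcp_pos: [0.4251, -0.149, 0.0453]
orientation: [2.221, 2.221, 0.0]
wrist_force: [0.5, 2.9, 4.4]
finger_gap: 0.0007
grasp_force: 2.1
```

Emit:
{"fn": "jog_arm", "kwargs": {
  "series": [
    [[0, 0, 0, -0.001, 0], [0, 0, 0, -0.002, 0], [0, 0, 0, -0.002, 0]]
  ]
}}

```text
time: 13.68
tcp_pos: [0.4251, -0.1491, 0.0443]
orientation: [2.221, 2.221, 0.0]
wrist_force: [0.3, 4.0, 12.8]
finger_gap: 0.0006
grasp_force: 6.5
```

The force of 12.8 N is well past 5 N, so the button has bottomed out. I release it and retreat.

Emit:
{"fn": "jog_arm", "kwargs": {
  "series": [
    [[0, 0, 0, 0.01, 0], [0, 0, 0, 0.06, 0], [0, 0, 0.05, 0.12, 0], [0, 0.05, 0.1, 0.18, 0], [0, 0.1, 0.2, 0.2, 0], [0, 0.1, 0.25, 0.2, 0], [0, 0.1, 0.25, 0.2, 0], [0, 0.1, 0.25, 0.2, 0]]
  ]
}}

```text
time: 14.68
tcp_pos: [0.5049, 0.0509, 0.2031]
orientation: [2.219, 2.223, -0.001]
wrist_force: [0.5, -0.2, -0.7]
finger_gap: 0.0006
grasp_force: 0.0
```

Run:
```python
from h import *
plate("side",(.52,-.07)); im,d,K,T=grab("side")
v,u=np.nonzero(d>0); p=deproj(d,K,T,u,v); m=(np.hypot(p[:,0]-.424,p[:,1]+.15)<.011)&(p[:,2]>.03); print("button z",np.median(p[m,2]))
for o in("cup","bottle","vial"):
    for s in silhouettes("side",o)[:2]: print(o,s["score"],s["box"])
cv2.imwrite("pics/side5.png",im[:,:,::-1])
```

```text
side 0.88 359 [array([ 514.5, -123.6]), array([ 83.4, 126.8]), np.float64(0.8)]
button z 0.050736745172879405
cup 0.69 [359.5, 294.5, 33.0, 43.8]
bottle 0.71 [203.1, 136.2, 11.3, 24.2]
vial 0.51 [320.7, 201.3, 9.1, 17.1]
```

View pics/side5.png

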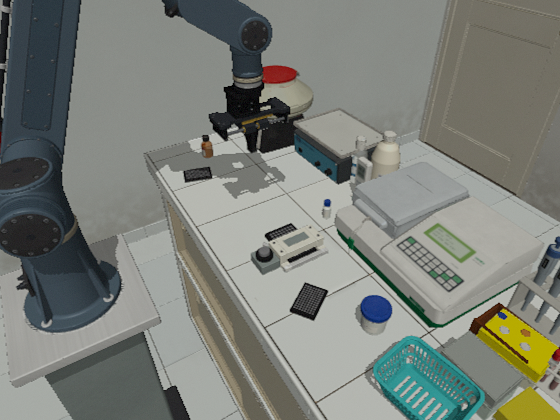

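The plate is home at (285,235) and the button is back up at z = 0.0507. The cup, bottle and vial have not moved and the arm is clear.

```bash
python3 -c "
from workcell import *
print(hand_in())"
```

```text
the job is handed in; nothing more can be done
None
```

I slid the plate home against the stop, pressed the start button right down and let it come back up, left the cup, bottle and vial where they stood, and handed the job in at about 15 s of robot time; the hand-in gave no verdict.

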